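# Washed capping heads back into the press rack

## Task

The four steel capping-press heads have come back from washing in the sheet-steel carrier. Swing the carrier's wire keeper up and over until it stays back, then move the heads into the wooden rack in order of size: the smallest in the hole next to the upright metal end plate, the largest in the hole farthest from it, each fully seated and upright. Leave the red funnel and the capped bottle beside it where they stand.

Things in the scene. Friction and masses are not known exactly. Their poses are not given: they have to be found in the camera images.
- head_28: smallest of 4 steel press heads; bell 28 mm wide. All: 14 mm shank 30 long (lowest 10 mm tapers to a 4 mm point), then 30 mm flange 5 thick that rests on rack or carrier, then open bell, straight-sided 44 to 67 mm above origin: grip there. 67 mm high, 0.08 to 0.38 kg. Origin: shank tip on the axis, z up; 20 mm over the table when seated (rim 87). Starts in any of the carrier's holes
- head_36: second smallest of 4 steel press heads; bell 36 mm wide. All: 14 mm shank 30 long (lowest 10 mm tapers to a 4 mm point), then 30 mm flange 5 thick that rests on rack or carrier, then open bell, straight-sided 44 to 67 mm above origin: grip there. 67 mm high, 0.08 to 0.38 kg. Origin: shank tip on the axis, z up; 20 mm over the table when seated (rim 87). Starts in any of the carrier's holes
- head_44: second largest of 4 steel press heads; bell 44 mm wide. All: 14 mm shank 30 long (lowest 10 mm tapers to a 4 mm point), then 30 mm flange 5 thick that rests on rack or carrier, then open bell, straight-sided 44 to 67 mm above origin: grip there. 67 mm high, 0.08 to 0.38 kg. Origin: shank tip on the axis, z up; 20 mm over the table when seated (rim 87). Starts in any of the carrier's holes
- head_52: largest of 4 steel press heads; bell 52 mm wide. All: 14 mm shank 30 long (lowest 10 mm tapers to a 4 mm point), then 30 mm flange 5 thick that rests on rack or carrier, then open bell, straight-sided 44 to 67 mm above origin: grip there. 67 mm high, 0.08 to 0.38 kg. Origin: shank tip on the axis, z up; 20 mm over the table when seated (rim 87). Starts in any of the carrier's holes
- rack: fixed beech block 70 x 246 x 50 mm, right or left of the carrier, row pointing away from the robot: four brass-rimmed 20 mm holes, 36 deep, where the heads go. Origin: centre of underside, on the table; z up, y along the row. Holes at x = 0, y = -87, -29, 29, 87 mm, mouths at z = 50 mm
- end_plate: fixed upright aluminium plate, 6 mm thick, 70 wide, 88 high (38 above the block), on one end of the wooden rack, either end (the other has only a low 40 mm cheek). Origin: centre of its underside, at y = +126 or -126 mm of the rack: the holes lie 39, 97, 155 and 213 mm from it
- keeper (a joint): U-shaped wire keeper hinged low at both ends of the carrier: 0 rad shut (rod lengthwise 2 mm above the heads, so none can be lifted out), growing as it swings up and over to its stop at 1.4. Free hinge, 0.12 kg; upright at 0.32: below that it falls shut, beyond it falls back on the stop and stays
- keeper_grip (a point): middle of the keeper's raised black grip, 10 mm thick, 56 long; 115 mm over the table when shut. Frame turns with keeper: y along grip and row; shut: z up, x to the side it opens to. Hinge line: along y through x = 31.5, z = -95 mm. Fully back it is 113 mm from the row, 67 high. Carrier: fixed steel channel 70 x 246, top 50 mm high, 20 mm holes at 58 pitch, row centre at x = +7.5 of the shut grip
- capped_bottle: bystander: loose glass bottle of grain, 66 mm across, 176 mm high, with a lilac cup cap, standing beside the funnel near the table edge (not the one behind, by the press). Origin: centre of its underside
- red_funnel: bystander: loose red plastic funnel, 100 x 116 x 112 mm, lying on its mouth. Origin: centre of its underside

How it is judged:
By the outcome, as a careful person would: the job done as asked, in the order asked, and still so for the second after the job is handed in, with the robot touching nothing.
It also fails if it takes over 99 s, if anything falls off the work surface, if the arm or the gripper's body presses on something with over 40 N, if the wrist force passes 120 N, or if a joint passes its speed limit or range.

## Robot

A 6-joint arm with a two-finger parallel gripper is mounted at the origin on a cart in front of the work surface, level with it; the furniture and walls round the work are solid. World frame = base frame: x ahead of the robot, y to its left, z up, the work surface at z = 0. Lengths are in m, angles in degrees, forces in N, time in s.
With the tool pointing down it reaches from about 0.4 to 0.825 m from the base axis. Payload 7 kg.
Tool frame: the origin (TCP) lies midway between the tips of the shut fingers; the grasp point (between the pads) lies 19 mm behind it; z points along the fingers, y is the line along which they close (so a half turn about z gives the same grasp; the last joint's range is limited). The gripper opens to 88 mm and grips with 3 to 60 N. Pads are 19 mm wide; open, the fingers measure 130 mm over their backs; the gripper's body (78 mm by 193 mm) begins 47 mm behind the grasp point.
Start: joints at [-54.941, 20.546, 0.682, 0, -70.136, -16.507], TCP at [0.215, -0.64, 0.206] pointing down, gripper open.
Joint ranges: [-176.03, 176.03], [-82.01, 121.73], [-58.28, 71.71], [-173.87, 95.51], [-174.79, -0.11], [-173.66, 173.66]. Speed limits (degrees/s): [136.94, 136.94, 172.46, 180, 180, 180].

## Interface

Orientations are given as [roll, pitch, yaw] about the fixed x, y, z axes, in that order (R = Rz(yaw) Ry(pitch) Rx(roll)).
In Python, from plant import r gives the robot as it stands.
- The arm moves only by the tool carry_out, never from a script. Its argument "deltas" is a list of rows, each a list of 3 entries, a list of its own where there are three numbers: the opening, from 0 (shut) to 1 (fully open), then the shift along the tool's x, y, z in mm, then the turn, a rotation vector about the tool's x, y, z in rad. In form: [[gripper, [tx, ty, tz], [rx, ry, rz]], ...]. A call has 1 to 12 rows; each row is the pose to reach, as a shift and turn from the pose commanded when the call began, along the tool's axes at that moment; what a row does not reach only later rows make up. A row lasts 1/10 s, in which the tool goes at most 50 mm and 8.59 degrees, less where a joint would pass 70% of its speed; a pose out of reach is approached as far as the arm can. A call with a gripper value outside its range is refused whole. The fingers move at their own pace and stop on an object; "squeeze" is the grip in N (left out, the last holds). Time passes only in rows, so rows that repeat a pose let the fingers close. It gives the time, the measured TCP pose, the force, the opening and the grip force at its end, in the units of the state.
- r.get_state(): the state, without advancing time (a new reading comes with each control period).
- r.capture(name): name is "scene" or "top"; returns (picture, depth): 400x640x3 uint8, red, green, blue; 400x640 float32, m along the optical axis (not along the pixel's ray), 0 where there is no reading.
- r.get_calibration(name): a dict with "fov_y" (degrees; the focal length in pixels is half the picture's height over the tangent of half this angle, whatever the lens; pixels are square), "cx", "cy" (the principal point, pixels), "view" (4x4, takes a point from world to camera coordinates). Camera axes: x right, y down, z forward; pixel columns grow to the right and rows downward; lengths in m; the calibration is good to about 2 mm. A picture is of the moment at which its call begins. get_calibration takes no time and is no camera call.
- r.close_job(): hands the job in; it is judged then, once.
The state is a dict: "time_s": time; "joints": joint angles; "qd": joint speeds; "joint_torque": joint torques, N m; "tcp_pos": TCP position; "eef_rot": TCP orientation; "contact_force": force on the tool from outside, world axes, zero at the start; "moment": the same for the moment, N m; "gripper_width": finger opening in m; "gripper_force": force on a finger pad.
Only numpy, scipy, OpenCV 4.12 (cv2) and the standard library are available. Lean on these libraries where they do the work, as an engineer would, in place of code of your own. Each camera call takes 0.05 s, during which the arm holds its last target. There are 200 camera calls.

## Working session

There is one attempt and no reset: what is moved stays moved. The work goes in short steps, Python scripts to look and compute and a tool call to move; the robot and the scene stay as the last step left them, time stands still between calls to the robot, and variables do not carry over. Pictures are saved under pics/ and viewed, at most 14 in all, crops included, and the job is handed in when it is done.

Besides the shell and the picture viewer there is one more tool, called after ">>>" by a JSON object that holds its "name" and its "arguments". carry_out: Moves the arm, as the interface text tells. Its arguments: {"type":"object","properties":{"deltas":{"type":"array"},"squeeze":{"type":"number"}},"required":["deltas"]}

```bash
ls; mkdir -p pics; python3 - <<'E'
from plant import r
import cv2,numpy as np
for n in("scene","top"):
    p,d=r.capture(n); cv2.imwrite(f"pics/{n}0.png",p[:,:,::-1]); np.savez(f"{n}0.npz",p=p,d=d)
    c=r.get_calibration(n); print(n,c['fov_y'],c['cx'],c['cy'],np.round(c['view'],4).tolist())
print(r.get_state())
E
```

```text
pics
scene 45.69170829115459 319.00545394615307 198.3459401112909 [[-0.4543, -0.8905, 0.0259, 0.1646], [-0.4968, 0.2291, -0.8371, 0.363], [0.7394, -0.3932, -0.5465, 0.8901], [0.0, 0.0, 0.0, 1.0]]
top 46.872605804303944 323.8788391758961 198.41135911238814 [[-0.0343, -0.9994, 0.0055, -0.0605], [-0.9767, 0.0324, -0.2123, 0.5287], [0.2119, -0.0126, -0.9772, 1.0167], [0.0, 0.0, 0.0, 1.0]]
{'time_s': 0.1, 'joints': array([-5.49426178e+01,  2.05883456e+01,  6.39211870e-01, -1.95799638e-02,
       -7.01343745e+01, -1.65080571e+01]), 'qd': array([-0.03220282, -0.16485297,  0.11035544,  0.05900222, -0.03525289,
       -0.08567585]), 'joint_torque': array([-8.71877110e-04, -5.84163952e+01,  2.93753922e+01,  7.01546296e+00,
        1.01958291e-02, -6.66019355e-05]), 'tcp_pos': array([ 0.21458275, -0.6394965 ,  0.20560057]), 'eef_rot': array([ 1.79914703e+02, -6.08276742e-03, -1.61457337e+02]), 'contact_force': array([ 0.18812054, -0.31615384, -0.27882805]), 'moment': array([ 0.00683921, -0.0082155 ,  0.01462216]), 'gripper_force': 0.0, 'gripper_width': 0.08758094275167522}
```

View pics/scene0.png

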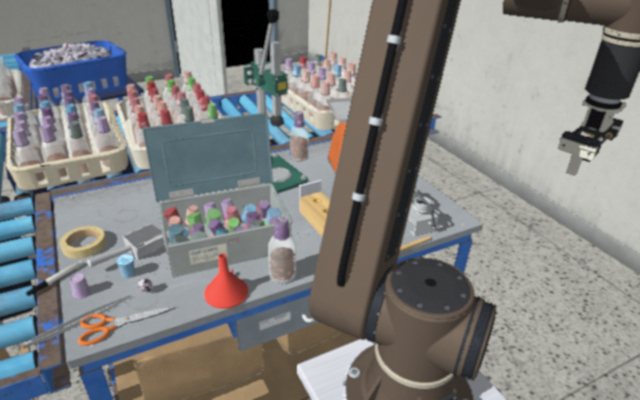

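View pics/top0.png

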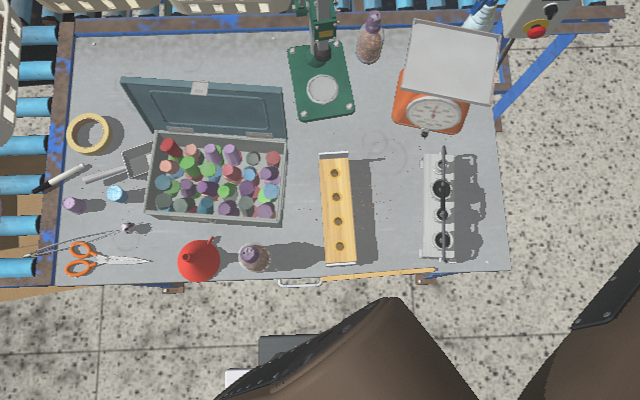

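The top view shows the rack around (337,210), the carrier with heads around (440,205), and the funnel and bottle at (198,260) and (253,257). I'll zoom in on the rack and carrier.

```bash
cat > h.py <<'E'
import numpy as np,cv2
from plant import r
def cal(n):
    c=r.get_calibration(n); return 200/np.tan(np.radians(c['fov_y']/2)),c['cx'],c['cy'],np.array(c['view'])
def ray(n,u,v,z):
    f,cx,cy,V=cal(n); d=V[:3,:3].T@np.array([(u-cx)/f,(v-cy)/f,1]); o=-V[:3,:3].T@V[:3,3]
    return o+d*(z-o[2])/d[2]
def cloud(n,d):
    f,cx,cy,V=cal(n); v,u=np.mgrid[:400,:640]
    P=np.stack([(u-cx)/f*d,(v-cy)/f*d,d],-1); return (P-V[:3,3])@V[:3,:3]
def proj(n,p):
    f,cx,cy,V=cal(n); q=V[:3,:3]@p+V[:3,3]; return q[0]/q[2]*f+cx,q[1]/q[2]*f+cy
E
python3 - <<'E'
from h import *
a=np.load('top0.npz');p=a['p'];d=a['d']
cv2.imwrite('pics/c0.png',cv2.resize(p[140:275,310:490,::-1],None,fx=4.4,fy=4.4,interpolation=cv2.INTER_CUBIC))
P=cloud('top',d)
for v in range(146,270,6): print(v,[int(1000*P[v,u,2]) for u in range(414,462,3)])
E
```

```text
146 [-1, 0, 2, 0, 1, 2, 2, -1, 1, 4, 89, 1, 0, 3, 1, 0]
152 [4, 1, -3, 4, 1, 1, 0, 2, 1, 2, 95, 3, 2, 0, 0, 3]
158 [0, 0, 2, 44, 53, 54, 50, 55, 53, 49, 95, 54, 55, 22, -2, 0]
164 [-1, 4, 5, 46, 51, 49, 53, 81, 83, 71, 95, 86, 50, 0, 2, -3]
170 [3, 0, 0, 44, 53, 51, 52, 68, 79, 86, 97, 51, 52, 2, 2, -2]
176 [3, 0, 2, 45, 50, 54, 51, 50, 51, 50, 97, 50, 47, 52, 5, 0]
182 [1, 0, 0, 50, 51, 52, 88, 79, 79, 116, 110, 83, 86, 46, 0, 0]
188 [-2, 0, 4, 49, 52, 70, 82, 81, 81, 118, 122, 77, 78, 88, -2, 2]
194 [-1, 4, 0, 46, 54, 53, 85, 81, 83, 120, 120, 80, 87, 48, 0, -2]
200 [1, 0, 5, 52, 52, 54, 51, 68, 77, 123, 121, 49, 52, 50, 2, 0]
206 [3, 1, 1, 46, 52, 51, 50, 57, 52, 116, 120, 53, 51, 53, 3, 1]
212 [1, 0, 2, 47, 53, 49, 51, 89, 79, 120, 79, 80, 88, 51, 4, 2]
218 [0, 3, 0, 52, 51, 53, 54, 81, 79, 81, 99, 83, 52, 50, 0, 0]
224 [1, -1, 0, 51, 54, 50, 51, 48, 52, 48, 95, 54, 48, 52, 4, 0]
230 [0, 1, 0, 51, 51, 53, 49, 50, 50, 88, 98, 53, 51, 50, 2, 0]
236 [-4, 0, 0, 55, 50, 50, 71, 79, 76, 78, 98, 79, 88, 49, 0, 0]
242 [1, -1, 0, 50, 51, 51, 75, 80, 81, 71, 95, 79, 82, 49, 0, 4]
248 [0, 2, 1, 51, 51, 52, 49, 71, 88, 90, 95, 84, 51, 50, -2, -1]
254 [2, 2, 4, 51, 54, 49, 53, 48, 54, 53, 98, 54, 50, 52, 5, 2]
260 [-1, 1, 0, 1, 4, 3, 0, 1, 0, 1, 88, 29, 21, 22, 4, 3]
266 [2, 0, 1, 0, 2, 1, 1, 1, 2, 3, 1, 2, 3, 1, 1, 2]
```

View pics/c0.png

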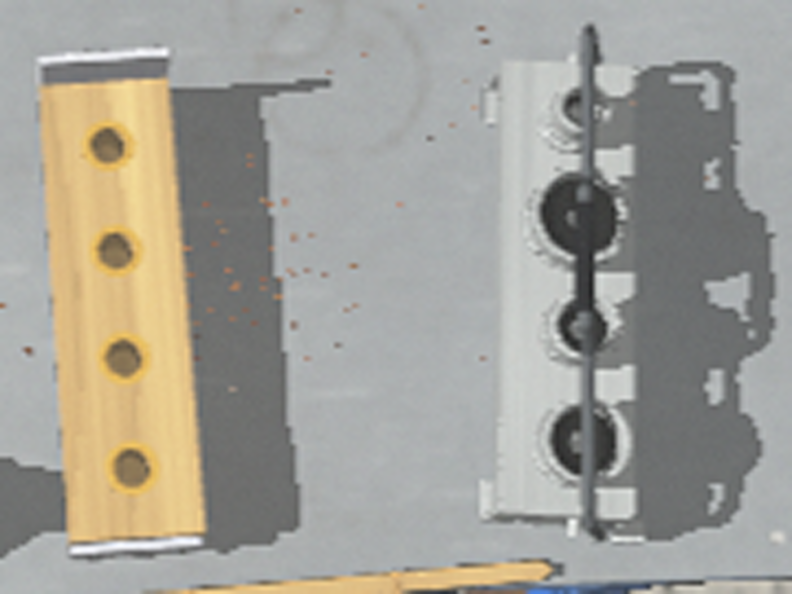

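The crop shows the end plate at the far end of the rack (100,60) and a low cheek at the near end. The carrier heads run, far to near, small (578,105), large (580,213), small-medium (580,325), medium (583,440). The rod runs along u≈588.

```bash
python3 - <<'E'
from h import *
for n in('top','scene'):
    a=np.load(n+'0.npz');p=a['p'].astype(int);d=a['d'];P=cloud(n,d)
    if n=='scene': continue
    v,u=np.mgrid[:400,:640]
    roi=(u>405)&(u<470)&(v>140)&(v<268)&(d>0)
    M=roi&(P[...,2]>.092)&(P[...,2]<.135)
    X=P[M]; rod=X[X[:,2]<.102]; grip=X[X[:,2]>.112]
    dark=lambda s:p[s].sum(-1)
    print('rod',np.polyfit(rod[:,0],rod[:,1],1),rod.mean(0),rod[:,0].min(),rod[:,0].max(),'grip',grip.mean(0),np.ptp(grip,0),grip.min(0),grip.max(0))
    T=roi&(P[...,2]>.044)&(P[...,2]<.058); X=P[T][:,:2]
    print('carrier top',cv2.minAreaRect((X*1000).astype(np.float32)))
    H=(roi&(P[...,2]>.064)&(P[...,2]<.092)); X=P[H]
    r_=X[(X[:,2]>.0)]
    # clusters along x
    k,l=cv2.connectedComponents(H.astype(np.uint8))
    for i in range(1,k):
        if (l==i).sum()>20:
            Y=P[l==i]; print(i,len(Y),Y.mean(0),np.ptp(Y,0),'minmax',Y.min(0),Y.max(0))
    # rack holes dark
    roi2=(u>315)&(u<360)&(v>150)&(v<268)
    hsv=cv2.cvtColor(a['p'],cv2.COLOR_RGB2HSV)
    W=roi2&(P[...,2]>.044)&(P[...,2]<.056)
    print('rack top',cv2.minAreaRect((P[W][:,:2]*1000).astype(np.float32)))
    dk=(roi2&(hsv[...,2]<150)&(hsv[...,0]<25)).astype(np.uint8)
    k,l,s,c=cv2.connectedComponentsWithStats(dk)
    for i in range(1,k):
        if s[i,4]>15: print(s[i],c[i],ray(n,*c[i],.05))
    for v0 in (160,200,230):print([tuple(hsv[v0,x]) for x in range(318,356,6)])
    e=roi2&(P[...,2]>.07); print('plate',P[e].mean(0),np.ptp(P[e],0),e.sum())
    # funnel, bottle
    for nm,ur,vr in (('funnel',(170,225),(235,285)),('bottle',(232,275),(238,275))):
        m=(u>ur[0])&(u<ur[1])&(v>vr[0])&(v<vr[1])&(P[...,2]>.02); print(nm,P[m].min(0),P[m].max(0))
E
```

```text
rod [-0.0898823  -0.29903595] [ 0.49898871 -0.3438862   0.09686242] 0.37653553907313914 0.6304670437400359 grip [ 0.50404671 -0.33609253  0.12006688] [0.07893686 0.01303587 0.01382943] [ 0.46636418 -0.34328088  0.11207392] [ 0.54530104 -0.33024502  0.12590335]
carrier top ((502.399169921875, -344.6325378417969), (72.06044006347656, 260.66802978515625), 84.70262145996094)
4 86 [ 0.58994294 -0.34508285  0.07976731] [0.02606647 0.01659281 0.02691486] minmax [ 0.57736468 -0.3543339   0.06454873] [ 0.60343115 -0.33774109  0.09146359]
5 24 [ 0.59134023 -0.36159863  0.08618972] [0.01846518 0.00557526 0.01395788] minmax [ 0.58188638 -0.36396813  0.0777387 ] [ 0.60035156 -0.35839287  0.09169658]
6 217 [ 0.53473913 -0.33305104  0.0805784 ] [0.04970777 0.0293138  0.02552753] minmax [ 0.50874103 -0.34916253  0.06547651] [ 0.5584488  -0.31984873  0.09100404]
7 145 [ 0.53425947 -0.36214006  0.08299567] [0.04964411 0.02105131 0.01720627] minmax [ 0.50862736 -0.3717843   0.07456678] [ 0.55827147 -0.350733    0.09177305]
8 102 [ 0.47369417 -0.33245253  0.0805339 ] [0.03364039 0.01694081 0.02458536] m
[... 1513 characters left out ...]
), (np.uint8(21), np.uint8(96), np.uint8(238)), (np.uint8(20), np.uint8(102), np.uint8(230)), (np.uint8(90), np.uint8(2), np.uint8(112))]
[(np.uint8(90), np.uint8(6), np.uint8(180)), (np.uint8(19), np.uint8(106), np.uint8(221)), (np.uint8(19), np.uint8(102), np.uint8(225)), (np.uint8(19), np.uint8(105), np.uint8(222)), (np.uint8(19), np.uint8(102), np.uint8(227)), (np.uint8(20), np.uint8(100), np.uint8(233)), (np.uint8(18), np.uint8(60), np.uint8(153))]
plate [ 0.58094565 -0.09674322  0.2259543 ] [0.33221441 0.07280929 1.03519749] 159
funnel [ 0.2988046  -0.06469498  0.02000753] [0.4522248  0.26432872 1.10605306]
bottle [ 0.2988046  -0.06469498  0.0206689 ] [0.42566804 0.11349585 1.10605306]
```

```bash
cat > g.py <<'E'
import numpy as np,sys
# usage: g.py x y z yaw (mm,deg, commanded now)  then targets x y z yaw ...
a=np.array(sys.argv[1:],float).reshape(-1,4); o=a[0]; c,s=np.cos(np.radians(o[3])),np.sin(np.radians(o[3]))
R=np.array([[c,s,0],[s,-c,0],[0,0,-1]])  # columns: tool x,y,z
for t in a[1:]: print(np.round(R.T@(t[:3]-o[:3]),1).tolist(),'rz',round(-np.radians(t[3]-o[3]),4))
E
python3 g.py 215 -640 206 -161.45  505 -272 190 -185; python3 g.py 505 -272 190 -185  505 -272 106 -185 502 -305 106 -185 501 -320 106 -185 499 -340 106 -185 497 -365 106 -185
```

```text
[-392.0, 256.6, 16.0] rz 0.411
[0.0, 0.0, 84.0] rz -0.0
[0.1, -33.1, 84.0] rz -0.0
[-0.2, -48.2, 84.0] rz -0.0
[0.1, -68.3, 84.0] rz -0.0
[-0.1, -93.3, 84.0] rz -0.0
```

>>> {"name": "carry_out", "arguments": {"deltas": [[0, [-392, 256.6, 16], [0, 0, 0.411]], [0, [-392, 256.6, 16], [0, 0, 0.411]], [0, [-392, 256.6, 16], [0, 0, 0.411]], [0, [-392, 256.6, 16], [0, 0, 0.411]], [0, [-392, 256.6, 16], [0, 0, 0.411]], [0, [-392, 256.6, 16], [0, 0, 0.411]], [0, [-392, 256.6, 16], [0, 0, 0.411]], [0, [-392, 256.6, 16], [0, 0, 0.411]], [0, [-392, 256.6, 16], [0, 0, 0.411]], [0, [-392, 256.6, 16], [0, 0, 0.411]], [0, [-392, 256.6, 16], [0, 0, 0.411]], [0, [-392, 256.6, 16], [0, 0, 0.411]]], "squeeze": 30}}

```text
time_s: 1.3
tcp_pos: [0.5047, -0.2714, 0.1901]
eef_rot: [180.0, -0.1, 175.1]
contact_force: [0.2, 0.1, 0.3]
gripper_width: 0.0012
gripper_force: 0.0
```

>>> {"name": "carry_out", "arguments": {"deltas": [[0, [0, 0, 42], [0, 0, 0]], [0, [0, 0, 84], [0, 0, 0]], [0, [0, 0, 84], [0, 0, 0]], [0, [0, -20, 84], [0, 0, 0]], [0, [0, -35, 84], [0, 0, 0]], [0, [0, -45, 84], [0, 0, 0]], [0, [0, -55, 84], [0, 0, 0]], [0, [0, -65, 84], [0, 0, 0]], [0, [0, -75, 84], [0, 0, 0]], [0, [0, -85, 84], [0, 0, 0]], [0, [0, -95, 84], [0, 0, 0]], [0, [0, -95, 84], [0, 0, 0]]]}}

```text
time_s: 2.5
tcp_pos: [0.4963, -0.3677, 0.1063]
eef_rot: [-180.0, -0.0, 175.0]
contact_force: [-0.2, 0.5, -0.5]
gripper_width: 0.0005
gripper_force: 0.0
```

```bash
python3 g.py 505 -272 190 -185  505 -272 106 -185 497 -367 106 -185; python3 - <<'E'
from h import *
for n in("scene","top"):
    p,d=r.capture(n); np.savez(f"{n}1.npz",p=p,d=d)
    if n=="top": cv2.imwrite("pics/t1.png",cv2.resize(p[100:280,300:560,::-1],None,fx=3,fy=3))
E
```

```text
[0.0, 0.0, 84.0] rz -0.0
[-0.3, -95.3, 84.0] rz -0.0
```

View pics/t1.png

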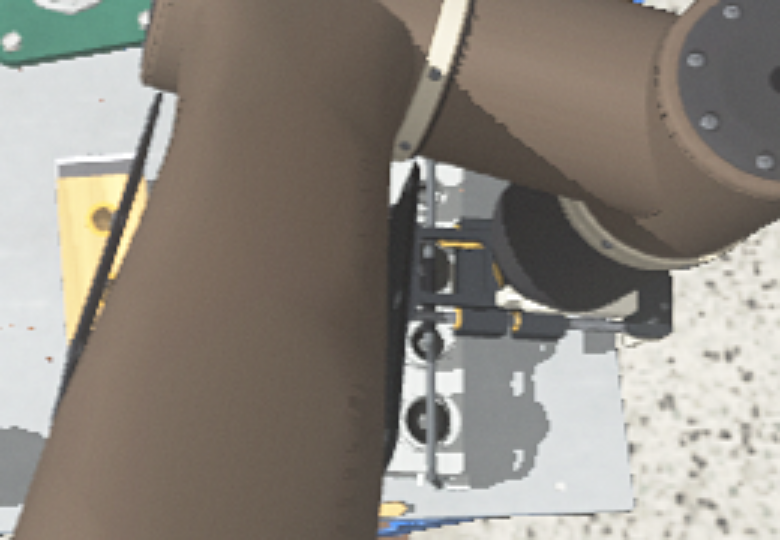

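The arm hides most of the carrier. The rod still shows at crop x≈430, so the keeper may be shut. I'll check the depth and the scene view.

```bash
python3 - <<'E'
from h import *
a=np.load('top1.npz');P=cloud('top',a['d'])
for v in (160,165,186,190,194,198,202,206,210,216,222,230,240,250,258): print(v,[(int(1000*P[v,u,2])) for u in range(434,470,2)])
for v in (210,230,250):
  q=P[v,438:450]; print(np.round(q[(q[:,2]>.09)],3).tolist())
p=np.load('scene1.npz')['p']; cv2.imwrite('pics/s1.png',cv2.resize(p[100:300,280:540,::-1],None,fx=3,fy=3))
E
```

```text
160 [53, 590, 602, 85, 96, 90, 86, 49, 50, 52, -3, 3, -1, 2, 4, 1, 2, 1]
165 [584, 599, 602, 71, 95, 97, 85, 50, 47, 51, 1, 1, -1, 1, 1, 1, 322, 345]
186 [619, 625, 235, 120, 120, 119, 81, 79, 84, 206, 216, 217, 216, 226, 238, 1106, 326, 333]
190 [625, 628, 234, 116, 124, 118, 78, 81, 192, 210, 217, 217, 219, 217, 236, 225, 297, 325]
194 [631, 632, 237, 116, 122, 121, 78, 80, 193, 213, 216, 217, 218, 216, 237, 237, 226, 246]
198 [635, 633, 234, 238, 235, 236, 236, 234, 236, 239, 235, 235, 238, 236, 238, 235, 243, 256]
202 [642, 236, 234, 116, 123, 122, 52, 48, 225, 228, 230, 229, 231, 230, 233, 235, 235, 241]
206 [646, 236, 212, 210, 208, 212, 208, 210, 210, 215, 218, 220, 221, 217, 219, 217, 218, 219]
210 [645, 87, 80, 117, 119, 118, 83, 88, 52, 210, 216, 215, 215, 217, 214, 219, 217, 218]
216 [652, 86, 79, 77, 112, 109, 79, 85, 88, 55, 0, 3, 1, 0, 3, -2, 0, 0]
222 [655, 55, 69, 75, 96, 98, 49, 53, 50, 49, 1, 5, 0, 0, -1, 3, 0, 1]
230 [51, 51, 47, 51, 99, 97, 48, 53, 53, 54, 0, 0, 0, 0, -1, 3, 4, 2]
240 [86, 77, 78, 72, 95, 96, 80, 80, 81, 91, 0, 0, 0, 0, 0, 6, 4, 0]
250 [55, 49, 68, 70, 96, 101, 52, 52, 51, 47, 1, 6, 0, 1, 2, 3, 0, 0]
258 [25, 22, 24, 38, 1106, 93, 36, 39, 38, 44, 22, 2, -1, 1, 1, 1, 0, 5]
[[0.479, -0.33, 0.117], [0.479, -0.332, 0.118], [0.478, -0.334, 0.12], [0.478, -0.336, 0.119], [0.478, -0.338, 0.119]]
[[0.437, -0.335, 0.1], [0.438, -0.339, 0.095], [0.437, -0.34, 0.098]]
[[0.394, -0.332, 0.097], [0.394, -0.335, 0.094], [0.393, -0.335, 0.102]]
```

View pics/s1.png

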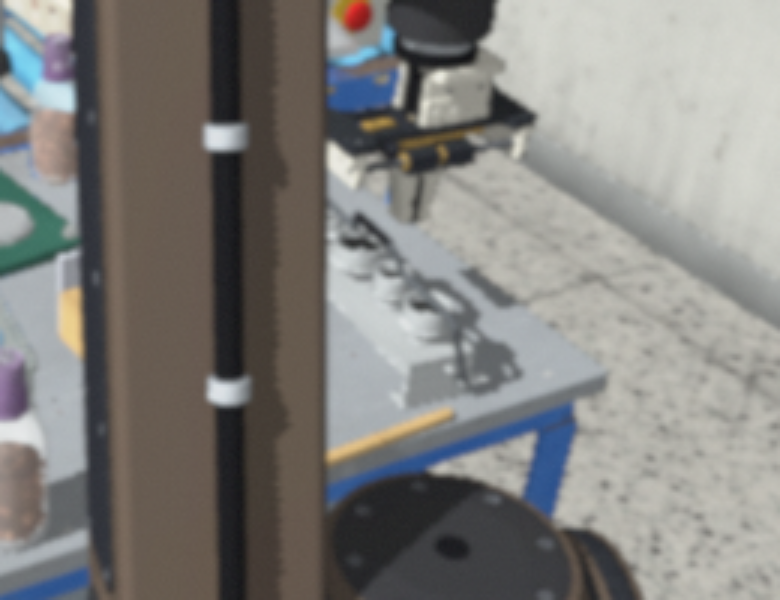

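```bash
python3 - <<'E'
from h import *
a=np.load('scene1.npz');P=cloud('scene',a['d'])
for v in range(152,176,3): print(v,[tuple((1000*P[v,u]).astype(int)) for u in range(406,428,4)])
print(proj('scene',np.array([.4963,-.3677,.1063])),proj('scene',np.array([.504,-.337,.115])))
for v in range(168,186,2): print(v,[tuple((1000*P[v,u]).astype(int)) for u in range(392,412,3)])
E
```

```text
152 [(np.int64(511), np.int64(-338), np.int64(188)), (np.int64(493), np.int64(-336), np.int64(197)), (np.int64(471), np.int64(-331), np.int64(209)), (np.int64(462), np.int64(-337), np.int64(212)), (np.int64(455), np.int64(-344), np.int64(214)), (np.int64(459), np.int64(-361), np.int64(208))]
155 [(np.int64(467), np.int64(-303), np.int64(208)), (np.int64(468), np.int64(-317), np.int64(205)), (np.int64(463), np.int64(-326), np.int64(205)), (np.int64(458), np.int64(-335), np.int64(205)), (np.int64(454), np.int64(-345), np.int64(205)), (np.int64(454), np.int64(-359), np.int64(202))]
158 [(np.int64(1940), np.int64(-1518), np.int64(-793)), (np.int64(499), np.int64(-344), np.int64(174)), (np.int64(485), np.int64(-346), np.int64(181)), (np.int64(456), np.int64(-335), np.int64(197)), (np.int64(482), np.int64(-372), np.int64(176)), (np.int64(479), np.int64(-383), np.int64(175))]
161 [(np.int64(1908), np.int64(-1495), np.int64(-795)), (np.int64(499), np.int64(-346), np.int64(165)), (np.int64(486), np.int64(-349), np.int64(170)), (np.int64(484), np.int64(-361), np.int64(169)), (np.int64(481), np
[... 3705 characters left out ...]
np.int64(-336), np.int64(119))]
182 [(np.int64(536), np.int64(-322), np.int64(83)), (np.int64(541), np.int64(-337), np.int64(76)), (np.int64(538), np.int64(-345), np.int64(76)), (np.int64(536), np.int64(-355), np.int64(75)), (np.int64(527), np.int64(-358), np.int64(79)), (np.int64(526), np.int64(-369), np.int64(76)), (np.int64(472), np.int64(-334), np.int64(115))]
184 [(np.int64(533), np.int64(-321), np.int64(78)), (np.int64(524), np.int64(-324), np.int64(82)), (np.int64(518), np.int64(-331), np.int64(84)), (np.int64(509), np.int64(-334), np.int64(88)), (np.int64(507), np.int64(-343), np.int64(87)), (np.int64(509), np.int64(-356), np.int64(82)), (np.int64(618), np.int64(-459), np.int64(-3))]
```

Finger depth reads z≈0.127 at its lower edge, so it passed over the grip without touching it. I'll go back and push lower.

>>> {"name": "carry_out", "arguments": {"deltas": [[0, [0, 0, -45], [0, 0, 0]], [0, [0, 48, -45], [0, 0, 0]], [0, [0, 95, -45], [0, 0, 0]], [0, [0, 95, -45], [0, 0, 0]], [0, [0, 95, 0], [0, 0, 0]], [0, [0, 95, 14], [0, 0, 0]], [0, [0, 95, 14], [0, 0, 0]], [0, [0, 80, 14], [0, 0, 0]], [0, [0, 65, 14], [0, 0, 0]], [0, [0, 55, 14], [0, 0, 0]], [0, [0, 45, 14], [0, 0, 0]], [0, [0, 45, 14], [0, 0, 0]]]}}

```text
time_s: 3.8
tcp_pos: [0.5002, -0.3234, 0.0927]
eef_rot: [-180.0, 0.0, 174.9]
contact_force: [-0.1, 0.1, -0.7]
gripper_width: 0.0008
gripper_force: 0.0
```

```bash
python3 - <<'E'
from h import *
p,d=r.capture('scene'); np.savez("scene2.npz",p=p,d=d)
cv2.imwrite('pics/s2.png',cv2.resize(p[120:230,370:500,::-1],None,fx=5,fy=5,interpolation=cv2.INTER_CUBIC))
print(r.get_state()['contact_force'])
E
```

```text
[-0.56830643 -0.50825741  0.41579615]
```

View pics/s2.png

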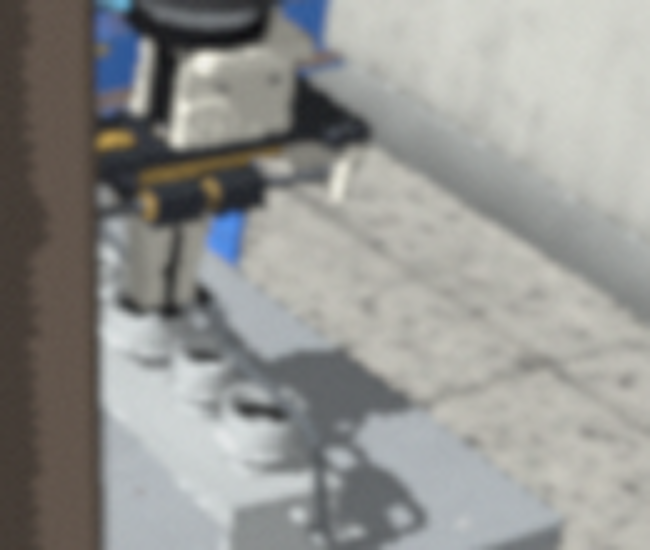

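The fingers now sit low enough and the grip shows just to their right at (205,300), so I'll push on.

>>> {"name": "carry_out", "arguments": {"deltas": [[0, [0, -8, 0], [0, 0, 0]], [0, [0, -16, 0], [0, 0, 0]], [0, [0, -24, 0], [0, 0, 0]], [0, [0, -32, 0], [0, 0, 0]], [0, [0, -40, 0], [0, 0, 0]], [0, [0, -48, 0], [0, 0, 0]], [0, [0, -54, 0], [0, 0, 0]], [0, [0, -54, 0], [0, 0, 0]], [0, [0, -54, 0], [0, 0, 0]], [0, [0, -54, 0], [0, 0, 0]], [0, [0, -54, -40], [0, 0, 0]], [0, [0, -54, -80], [0, 0, 0]]]}}

```text
time_s: 5.05
tcp_pos: [0.4949, -0.3748, 0.1723]
eef_rot: [180.0, -0.2, 175.0]
contact_force: [0.4, -1.6, 1.0]
gripper_width: 0.0004
gripper_force: 0.0
```

```bash
python3 - <<'E'
from h import *
p,d=r.capture('scene'); np.savez("scene3.npz",p=p,d=d)
q,e=r.capture('top');
a=cv2.resize(p[110:230,370:500,::-1],(520,480)); b=cv2.resize(q[140:275,400:500,::-1],(280,378))
o=np.zeros((480,800,3),np.uint8); o[:,:520]=a;o[:378,520:]=b
cv2.imwrite('pics/s3.png',o)
E
python3 g.py 215 -640 206 -161.45  505 -272 190 -185
python3 -c "
import numpy as np
c,s=np.cos(np.radians(-5)),np.sin(np.radians(-5))
# tool y world for yaw -185
yaw=np.radians(-185);ty=np.array([np.sin(yaw),-np.cos(yaw)]);print(np.array([505,-272])+ty*(-95+95-50-54+0))
print(np.array([505,-272])-ty*0+ty*(-95)+ty*(45-54))"
```

```text
[-392.0, 256.6, 16.0] rz 0.411
[ 495.93580275 -375.6042486 ]
[ 495.93580275 -375.6042486 ]
```

View pics/s3.png

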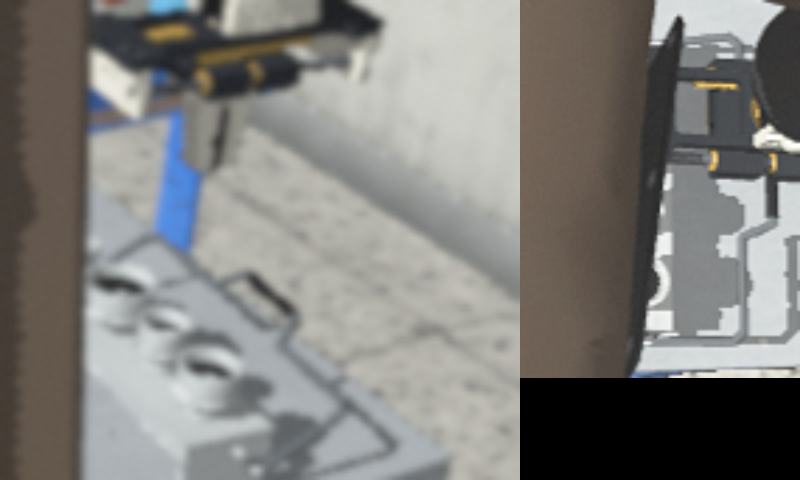

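The keeper now lies back, with its grip at about (270,290). Before the first grasp I'll check where the fingertips are relative to the TCP.

```bash
python3 - <<'E'
from h import *
a=np.load('scene3.npz');P=cloud('scene',a['d'])
for v in range(140,158,2): print(v,[tuple((1000*P[v,u]).astype(int).tolist()) for u in range(414,430,3)])
print(proj('scene',np.array([.4949,-.3748,.1723])))
for z in(.1723,.18,.19,.2): print(z,np.round(proj('scene',np.array([.487,-.3748,z])),1))
E
```

```text
140 [(1043, -808, -107), (493, -354, 229), (482, -354, 234), (483, -366, 231), (483, -376, 230), (482, -385, 228)]
142 [(1043, -810, -117), (501, -362, 218), (483, -357, 228), (482, -366, 226), (484, -378, 223), (480, -385, 223)]
144 [(1041, -810, -125), (500, -362, 213), (487, -361, 219), (480, -366, 221), (481, -377, 218), (481, -387, 216)]
146 [(1034, -806, -131), (497, -360, 209), (487, -362, 213), (484, -370, 212), (482, -379, 211), (481, -388, 210)]
148 [(1032, -805, -140), (495, -360, 203), (483, -360, 209), (481, -369, 208), (481, -379, 206), (481, -389, 204)]
150 [(1024, -801, -145), (494, -360, 198), (480, -359, 204), (482, -371, 201), (483, -382, 199), (478, -388, 199)]
152 [(1039, -815, -165), (1021, -816, -156), (483, -362, 197), (485, -374, 193), (1966, -1716, -800), (1954, -1734, -798)]
154 [(1036, -814, -173), (1013, -811, -161), (1039, -850, -182), (1943, -1671, -795), (1925, -1683, -789), (1948, -1731, -810)]
156 [(1033, -813, -181), (1011, -811, -170), (1034, -848, -189), (1926, -1658, -800), (1917, -1678, -800), (1902, -1693, -796)]
(np.float64(419.80034992341905), np.float64(157.37769790536757))
0.1723 [421.6 158.6]
0.18 [422.  156.1]
0.19 [422.5 152.9]
0.2 [423.  149.6]
```

```bash
python3 g.py 496 -375.5 172 -185  417 -336.5 130 -185
```

```text
[82.1, 32.0, 42.0] rz -0.0
```

>>> {"name": "carry_out", "arguments": {"deltas": [[1, [40, 16, 0], [0, 0, 0]], [1, [82, 32, 0], [0, 0, 0]], [1, [82, 32, 42], [0, 0, 0]], [1, [82, 32, 42], [0, 0, 0]], [1, [82, 32, 42], [0, 0, 0]]]}}

```text
time_s: 5.65
tcp_pos: [0.417, -0.3366, 0.1308]
eef_rot: [-180.0, -0.1, 175.0]
contact_force: [0.1, -0.6, 0.1]
gripper_width: 0.0348
gripper_force: 0.0
```

```bash
python3 - <<'E'
from h import *
p,d=r.capture('scene'); np.savez("scene4.npz",p=p,d=d)
cv2.imwrite('pics/s4.png',cv2.resize(p[130:230,360:500,::-1],None,fx=5,fy=5,interpolation=cv2.INTER_CUBIC))
s=r.get_state();print(s['tcp_pos'],proj('scene',s['tcp_pos']))
E
```

```text
[ 0.41781592 -0.33698569  0.13140716] (np.float64(423.87167866545286), np.float64(186.36300295478688))
```

View pics/s4.png

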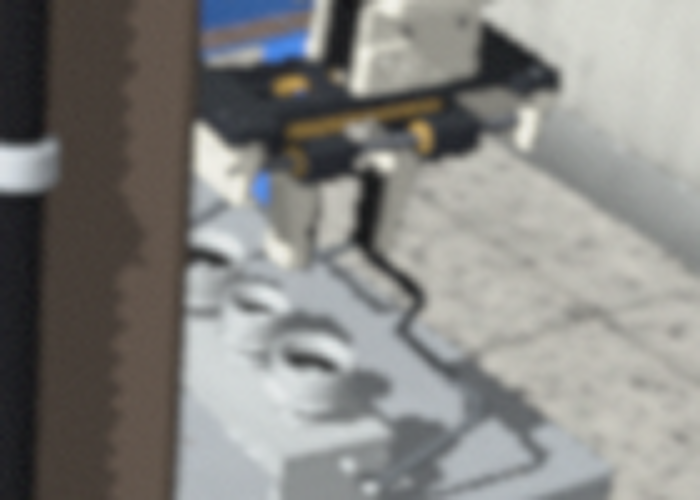

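Midpoint of the fingertips shows at about px (427,182), against a projected TCP of (424,186). The real tips are therefore about 15 mm above the reported TCP, and I'll descend in steps while watching the force.

>>> {"name": "carry_out", "arguments": {"deltas": [[1, [0, 0, 0], [0, 0, 0]], [1, [0, 0, 0], [0, 0, 0]], [1, [0, 0, 30], [0, 0, 0]], [1, [0, 0, 60], [0, 0, 0]], [1, [0, 0, 70], [0, 0, 0]], [1, [0, 0, 75], [0, 0, 0]], [1, [0, 0, 75], [0, 0, 0]]]}}

```text
time_s: 6.4
tcp_pos: [0.4172, -0.3368, 0.0557]
eef_rot: [-180.0, -0.0, 175.0]
contact_force: [-0.2, -0.2, 0.4]
gripper_width: 0.087
gripper_force: 0.0
```

```bash
python3 - <<'E'
from h import *
p,d=r.capture('scene'); np.savez("scene5.npz",p=p,d=d)
cv2.imwrite('pics/s5.png',cv2.resize(p[140:240,360:500,::-1],None,fx=5,fy=5,interpolation=cv2.INTER_CUBIC))
s=r.get_state();print(s['tcp_pos'],proj('scene',s['tcp_pos']),s['contact_force'],s['gripper_width'])
E
```

```text
[ 0.41752423 -0.33690824  0.05630344] (np.float64(419.8946046930199), np.float64(209.7468020700318)) [ 0.03151056  0.03284799 -0.06449623] 0.087096156450082
```

View pics/s5.png

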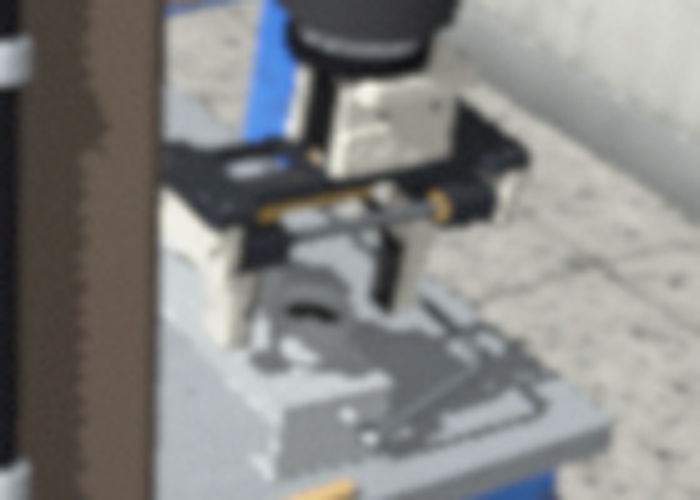

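The fingers straddle the 44 head with their tips at px (407,209) and (440,201), at about z 0.07. I'll go 10 mm lower, close, and lift a little.

>>> {"name": "carry_out", "arguments": {"deltas": [[1, [0, 0, 5], [0, 0, 0]], [1, [0, 0, 10], [0, 0, 0]], [1, [0, 0, 10], [0, 0, 0]], [0, [0, 0, 10], [0, 0, 0]], [0, [0, 0, 10], [0, 0, 0]], [0, [0, 0, 10], [0, 0, 0]], [0, [0, 0, 10], [0, 0, 0]], [0, [0, 0, 10], [0, 0, 0]], [0, [0, 0, 10], [0, 0, 0]], [0, [0, 0, -10], [0, 0, 0]], [0, [0, 0, -40], [0, 0, 0]], [0, [0, 0, -75], [0, 0, 0]]], "squeeze": 45}}

```text
time_s: 7.65
tcp_pos: [0.4156, -0.3359, 0.1301]
eef_rot: [179.9, -0.2, 175.0]
contact_force: [0.3, -0.5, -2.0]
gripper_width: 0.0427
gripper_force: 45.0
```

```bash
python3 g.py 417 -336.5 130 -185  474 -108 140 -178  474 -108 44 -178; python3 - <<'E'
from h import *
p,d=r.capture('scene')
cv2.imwrite('pics/s6.png',cv2.resize(p[110:220,360:500,::-1],None,fx=5,fy=5,interpolation=cv2.INTER_CUBIC))
s=r.get_state();print(s['tcp_pos'],s['contact_force'],s['gripper_width'])
E
```

```text
[-36.9, 232.6, -10.0] rz -0.1222
[-36.9, 232.6, 86.0] rz -0.1222
[ 0.41882629 -0.33794494  0.1369616 ] [ 2.19901832 -1.3309731   4.20201047] 0.04342103244067046
```

View pics/s6.png

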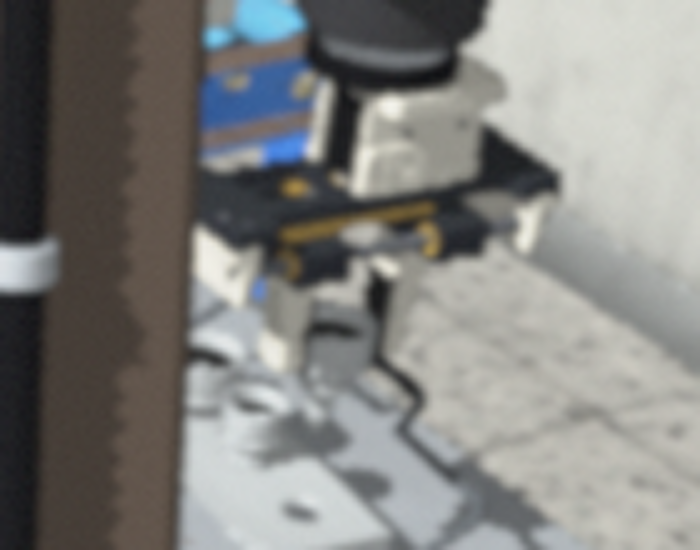

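The head is held upright in the fingers at (340,345), 43 mm wide. Next I carry it to hole C and lower it partway.

>>> {"name": "carry_out", "arguments": {"deltas": [[0, [-18, 116, -10], [0, 0, -0.06]], [0, [-36.9, 232.6, -10], [0, 0, -0.122]], [0, [-36.9, 232.6, -10], [0, 0, -0.122]], [0, [-36.9, 232.6, -10], [0, 0, -0.122]], [0, [-36.9, 232.6, -10], [0, 0, -0.122]], [0, [-36.9, 232.6, -10], [0, 0, -0.122]], [0, [-36.9, 232.6, -10], [0, 0, -0.122]], [0, [-36.9, 232.6, -10], [0, 0, -0.122]], [0, [-36.9, 232.6, 20], [0, 0, -0.122]], [0, [-36.9, 232.6, 45], [0, 0, -0.122]], [0, [-36.9, 232.6, 60], [0, 0, -0.122]], [0, [-36.9, 232.6, 70], [0, 0, -0.122]]]}}

```text
time_s: 8.9
tcp_pos: [0.4726, -0.1093, 0.059]
eef_rot: [-180.0, -0.1, -178.1]
contact_force: [0.0, 0.3, -2.1]
gripper_width: 0.0432
gripper_force: 45.0
```

```bash
python3 - <<'E'
from h import *
p,d=r.capture('top'); q,_=r.capture('scene')
o=np.zeros((400,800,3),np.uint8);o[:,:400]=cv2.resize(p[145:275,300:430,::-1],(400,400));o[:,400:]=cv2.resize(q[140:240,290:390,::-1],(400,400))
cv2.imwrite('pics/t7.png',o)
s=r.get_state();print(s['tcp_pos'],s['eef_rot'],s['contact_force'],s['moment'],s['gripper_width'])
E
```

```text
[ 0.4726549  -0.10900261  0.05924583] [-1.79985939e+02 -1.50792548e-01 -1.78109518e+02] [-0.04005148  0.65250089 -2.37584358] [-0.015102    0.0325795   0.02210918] 0.04347271704061294
```

View pics/t7.png

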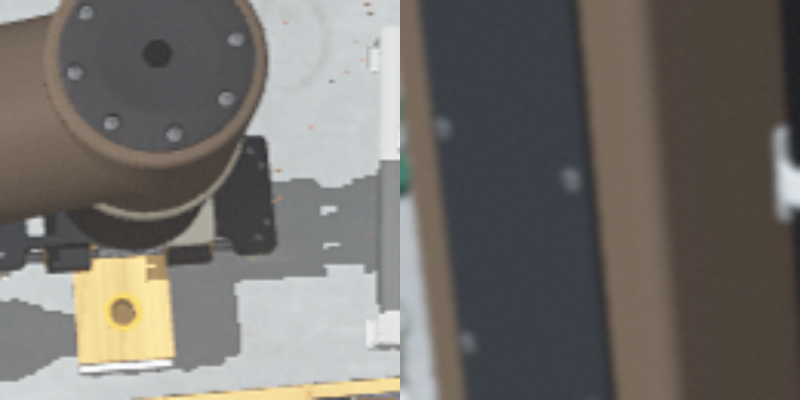

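The fingers are over hole C with only the head's weight on the wrist, so the shank is in the hole. I'll lower it fully, release and rise.

>>> {"name": "carry_out", "arguments": {"deltas": [[0, [0, 0, 8], [0, 0, 0]], [0, [0, 0, 13], [0, 0, 0]], [0, [0, 0, 15], [0, 0, 0]], [0, [0, 0, 15], [0, 0, 0]]]}}

```text
time_s: 9.4
tcp_pos: [0.4739, -0.1081, 0.0459]
eef_rot: [-180.0, 0.0, -178.0]
contact_force: [-0.7, -1.1, 0.2]
gripper_width: 0.0428
gripper_force: 45.0
```

>>> {"name": "carry_out", "arguments": {"deltas": [[0.65, [0, 0, 0], [0, 0, 0]], [0.65, [0, 0, 0], [0, 0, 0]], [0.65, [0, 0, 0], [0, 0, 0]], [0.65, [0, 0, 0], [0, 0, 0]], [0.65, [0, 0, -20], [0, 0, 0]], [0.65, [0, 0, -50], [0, 0, 0]], [0.65, [0, 0, -95], [0, 0, 0]], [0.65, [0, 0, -95], [0, 0, 0]]]}}

```text
time_s: 10.2
tcp_pos: [0.4776, -0.108, 0.1461]
eef_rot: [-180.0, 0.5, -177.9]
contact_force: [1.0, -0.8, -0.2]
gripper_width: 0.0567
gripper_force: 0.0
```

```bash
python3 g.py 474 -108 140 -178  475.5 -341.5 130 -185 475.5 -341.5 45 -185;  python3 g.py 475.5 -341.5 130 -185 531.5 -106 140 -178 531.5 -106 60 -178
```

```text
[6.6, -233.4, 10.0] rz 0.1222
[6.6, -233.4, 95.0] rz 0.1222
[-35.3, 239.5, -10.0] rz -0.1222
[-35.3, 239.5, 70.0] rz -0.1222
```

>>> {"name": "carry_out", "arguments": {"deltas": [[0.8, [3, -117, 5], [0, 0, 0.06]], [0.8, [6.6, -233.4, 10], [0, 0, 0.122]], [0.8, [6.6, -233.4, 10], [0, 0, 0.122]], [0.8, [6.6, -233.4, 10], [0, 0, 0.122]], [0.8, [6.6, -233.4, 10], [0, 0, 0.122]], [0.8, [6.6, -233.4, 10], [0, 0, 0.122]], [0.8, [6.6, -233.4, 10], [0, 0, 0.122]], [0.8, [6.6, -233.4, 10], [0, 0, 0.122]], [0.8, [6.6, -233.4, 40], [0, 0, 0.122]], [0.8, [6.6, -233.4, 75], [0, 0, 0.122]], [0.8, [6.6, -233.4, 95], [0, 0, 0.122]], [0.8, [6.6, -233.4, 95], [0, 0, 0.122]]]}}

```text
time_s: 11.4
tcp_pos: [0.4737, -0.3395, 0.043]
eef_rot: [179.9, -0.3, 175.1]
contact_force: [0.4, -0.9, 0.9]
gripper_width: 0.0701
gripper_force: 0.0
```

>>> {"name": "carry_out", "arguments": {"deltas": [[0, [0, 0, 0], [0, 0, 0]], [0, [0, 0, 0], [0, 0, 0]], [0, [0, 0, 0], [0, 0, 0]], [0, [0, 0, 0], [0, 0, 0]], [0, [0, 0, 0], [0, 0, 0]], [0, [0, 0, 0], [0, 0, 0]], [0, [0, 0, -20], [0, 0, 0]], [0, [0, 0, -50], [0, 0, 0]], [0, [0, 0, -85], [0, 0, 0]], [0, [0, 0, -85], [0, 0, 0]]]}}

```text
time_s: 12.4
tcp_pos: [0.4779, -0.3429, 0.1353]
eef_rot: [-179.8, 0.4, 175.0]
contact_force: [-0.2, 0.1, -0.8]
gripper_width: 0.0353
gripper_force: 45.0
```

>>> {"name": "carry_out", "arguments": {"deltas": [[0, [-18, 120, -10], [0, 0, -0.06]], [0, [-35.3, 239.5, -10], [0, 0, -0.122]], [0, [-35.3, 239.5, -10], [0, 0, -0.122]], [0, [-35.3, 239.5, -10], [0, 0, -0.122]], [0, [-35.3, 239.5, -10], [0, 0, -0.122]], [0, [-35.3, 239.5, -10], [0, 0, -0.122]], [0, [-35.3, 239.5, -10], [0, 0, -0.122]], [0, [-35.3, 239.5, -10], [0, 0, -0.122]], [0, [-35.3, 239.5, 20], [0, 0, -0.122]], [0, [-35.3, 239.5, 45], [0, 0, -0.122]], [0, [-35.3, 239.5, 60], [0, 0, -0.122]], [0, [-35.3, 239.5, 70], [0, 0, -0.122]]]}}

```text
time_s: 13.6
tcp_pos: [0.5301, -0.1074, 0.0589]
eef_rot: [-180.0, -0.1, -178.1]
contact_force: [0.3, -0.7, -0.1]
gripper_width: 0.0346
gripper_force: 45.0
```

>>> {"name": "carry_out", "arguments": {"deltas": [[0, [0, 0, 8], [0, 0, 0]], [0, [0, 0, 13], [0, 0, 0]], [0, [0, 0, 15], [0, 0, 0]], [0, [0, 0, 15], [0, 0, 0]]]}}

```text
time_s: 14.0
tcp_pos: [0.5317, -0.1062, 0.0462]
eef_rot: [-180.0, 0.1, -178.0]
contact_force: [-0.7, 0.1, 1.2]
gripper_width: 0.0349
gripper_force: 45.0
```

```bash
python3 g.py 531.5 -106 140 -178 590 -351.5 130 -185 590 -351.5 45 -185;  python3 g.py 590 -351.5 130 -185 589.5 -104.2 140 -178 589.5 -104.2 60 -178; python3 g.py 589.5 -104.2 140 -178 533.5 -346.6 130 -185 533.5 -346.6 45 -185;  python3 g.py 533.5 -346.6 130 -185 416 -110.3 140 -178 416 -110.3 60 -178
```

```text
[-49.9, -247.4, 10.0] rz 0.1222
[-49.9, -247.4, 95.0] rz 0.1222
[22.1, 246.3, -10.0] rz -0.1222
[22.1, 246.3, 70.0] rz -0.1222
[64.4, -240.3, 10.0] rz 0.1222
[64.4, -240.3, 95.0] rz 0.1222
[137.6, 225.2, -10.0] rz -0.1222
[137.6, 225.2, 70.0] rz -0.1222
```

>>> {"name": "carry_out", "arguments": {"deltas": [[0.6, [0, 0, 0], [0, 0, 0]], [0.6, [0, 0, 0], [0, 0, 0]], [0.6, [0, 0, 0], [0, 0, 0]], [0.6, [0, 0, 0], [0, 0, 0]], [0.6, [0, 0, -20], [0, 0, 0]], [0.6, [0, 0, -50], [0, 0, 0]], [0.6, [0, 0, -95], [0, 0, 0]], [0.6, [0, 0, -95], [0, 0, 0]]]}}

```text
time_s: 14.8
tcp_pos: [0.5351, -0.106, 0.1464]
eef_rot: [-180.0, 0.6, -177.9]
contact_force: [0.7, -0.2, -0.7]
gripper_width: 0.0526
gripper_force: 0.0
```

>>> {"name": "carry_out", "arguments": {"deltas": [[0.7, [-25, -123, 5], [0, 0, 0.06]], [0.7, [-49.9, -247.4, 10], [0, 0, 0.122]], [0.7, [-49.9, -247.4, 10], [0, 0, 0.122]], [0.7, [-49.9, -247.4, 10], [0, 0, 0.122]], [0.7, [-49.9, -247.4, 10], [0, 0, 0.122]], [0.7, [-49.9, -247.4, 10], [0, 0, 0.122]], [0.7, [-49.9, -247.4, 10], [0, 0, 0.122]], [0.7, [-49.9, -247.4, 10], [0, 0, 0.122]], [0.7, [-49.9, -247.4, 40], [0, 0, 0.122]], [0.7, [-49.9, -247.4, 75], [0, 0, 0.122]], [0.7, [-49.9, -247.4, 95], [0, 0, 0.122]], [0.7, [-49.9, -247.4, 95], [0, 0, 0.122]]]}}

```text
time_s: 16.0
tcp_pos: [0.5879, -0.3491, 0.0428]
eef_rot: [179.9, -0.3, 175.1]
contact_force: [-1.1, -0.4, -0.1]
gripper_width: 0.0611
gripper_force: 0.0
```

>>> {"name": "carry_out", "arguments": {"deltas": [[0, [0, 0, 0], [0, 0, 0]], [0, [0, 0, 0], [0, 0, 0]], [0, [0, 0, 0], [0, 0, 0]], [0, [0, 0, 0], [0, 0, 0]], [0, [0, 0, 0], [0, 0, 0]], [0, [0, 0, 0], [0, 0, 0]], [0, [0, 0, -20], [0, 0, 0]], [0, [0, 0, -50], [0, 0, 0]], [0, [0, 0, -85], [0, 0, 0]], [0, [0, 0, -85], [0, 0, 0]]]}}

```text
time_s: 17.0
tcp_pos: [0.5925, -0.353, 0.1361]
eef_rot: [-179.8, 0.4, 175.0]
contact_force: [1.0, 0.5, -0.4]
gripper_width: 0.0267
gripper_force: 45.0
```

>>> {"name": "carry_out", "arguments": {"deltas": [[0, [11, 123, -10], [0, 0, -0.06]], [0, [22.1, 246.3, -10], [0, 0, -0.122]], [0, [22.1, 246.3, -10], [0, 0, -0.122]], [0, [22.1, 246.3, -10], [0, 0, -0.122]], [0, [22.1, 246.3, -10], [0, 0, -0.122]], [0, [22.1, 246.3, -10], [0, 0, -0.122]], [0, [22.1, 246.3, -10], [0, 0, -0.122]], [0, [22.1, 246.3, -10], [0, 0, -0.122]], [0, [22.1, 246.3, 20], [0, 0, -0.122]], [0, [22.1, 246.3, 45], [0, 0, -0.122]], [0, [22.1, 246.3, 60], [0, 0, -0.122]], [0, [22.1, 246.3, 70], [0, 0, -0.122]]]}}

```text
time_s: 18.2
tcp_pos: [0.5882, -0.1059, 0.0587]
eef_rot: [-180.0, -0.1, -178.1]
contact_force: [-0.1, -0.5, -0.9]
gripper_width: 0.027
gripper_force: 45.0
```

>>> {"name": "carry_out", "arguments": {"deltas": [[0, [0, 0, 8], [0, 0, 0]], [0, [0, 0, 13], [0, 0, 0]], [0, [0, 0, 15], [0, 0, 0]], [0, [0, 0, 15], [0, 0, 0]]]}}

```text
time_s: 18.6
tcp_pos: [0.5897, -0.1045, 0.0463]
eef_rot: [-180.0, 0.1, -178.0]
contact_force: [0.1, 0.1, 0.1]
gripper_width: 0.0266
gripper_force: 45.0
```

Release, then pick the 52.

>>> {"name": "carry_out", "arguments": {"deltas": [[0.55, [0, 0, 0], [0, 0, 0]], [0.55, [0, 0, 0], [0, 0, 0]], [0.55, [0, 0, 0], [0, 0, 0]], [0.55, [0, 0, 0], [0, 0, 0]], [0.55, [0, 0, -20], [0, 0, 0]], [0.55, [0, 0, -50], [0, 0, 0]], [0.55, [0, 0, -95], [0, 0, 0]], [0.55, [0, 0, -95], [0, 0, 0]]]}}

```text
time_s: 19.4
tcp_pos: [0.5932, -0.1044, 0.1469]
eef_rot: [-180.0, 0.6, -177.9]
contact_force: [0.8, -0.9, 0.9]
gripper_width: 0.048
gripper_force: 0.0
```

>>> {"name": "carry_out", "arguments": {"deltas": [[1, [32, -120, 5], [0, 0, 0.06]], [1, [64.4, -240.3, 10], [0, 0, 0.122]], [1, [64.4, -240.3, 10], [0, 0, 0.122]], [1, [64.4, -240.3, 10], [0, 0, 0.122]], [1, [64.4, -240.3, 10], [0, 0, 0.122]], [1, [64.4, -240.3, 10], [0, 0, 0.122]], [1, [64.4, -240.3, 10], [0, 0, 0.122]], [1, [64.4, -240.3, 10], [0, 0, 0.122]], [1, [64.4, -240.3, 40], [0, 0, 0.122]], [1, [64.4, -240.3, 75], [0, 0, 0.122]], [1, [64.4, -240.3, 95], [0, 0, 0.122]], [1, [64.4, -240.3, 95], [0, 0, 0.122]]]}}

```text
time_s: 20.6
tcp_pos: [0.5318, -0.3443, 0.0426]
eef_rot: [179.9, -0.3, 175.1]
contact_force: [0.0, 0.2, 0.8]
gripper_width: 0.0877
gripper_force: 0.0
```

>>> {"name": "carry_out", "arguments": {"deltas": [[0, [0, 0, 0], [0, 0, 0]], [0, [0, 0, 0], [0, 0, 0]], [0, [0, 0, 0], [0, 0, 0]], [0, [0, 0, 0], [0, 0, 0]], [0, [0, 0, 0], [0, 0, 0]], [0, [0, 0, 0], [0, 0, 0]], [0, [0, 0, -20], [0, 0, 0]], [0, [0, 0, -50], [0, 0, 0]], [0, [0, 0, -85], [0, 0, 0]], [0, [0, 0, -85], [0, 0, 0]]]}}

```text
time_s: 21.6
tcp_pos: [0.5357, -0.3479, 0.1354]
eef_rot: [-179.8, 0.4, 175.0]
contact_force: [0.4, -0.3, -2.2]
gripper_width: 0.0507
gripper_force: 45.0
```

>>> {"name": "carry_out", "arguments": {"deltas": [[0, [69, 113, -10], [0, 0, -0.06]], [0, [137.6, 225.2, -10], [0, 0, -0.122]], [0, [137.6, 225.2, -10], [0, 0, -0.122]], [0, [137.6, 225.2, -10], [0, 0, -0.122]], [0, [137.6, 225.2, -10], [0, 0, -0.122]], [0, [137.6, 225.2, -10], [0, 0, -0.122]], [0, [137.6, 225.2, -10], [0, 0, -0.122]], [0, [137.6, 225.2, -10], [0, 0, -0.122]], [0, [137.6, 225.2, -10], [0, 0, -0.122]], [0, [137.6, 225.2, -10], [0, 0, -0.122]]]}}

```text
time_s: 22.6
tcp_pos: [0.4158, -0.1109, 0.14]
eef_rot: [-180.0, -0.1, -178.1]
contact_force: [0.2, 0.3, -2.9]
gripper_width: 0.0506
gripper_force: 45.0
```

>>> {"name": "carry_out", "arguments": {"deltas": [[0, [0, 0, 20], [0, 0, 0]], [0, [0, 0, 40], [0, 0, 0]], [0, [0, 0, 60], [0, 0, 0]], [0, [0, 0, 75], [0, 0, 0]], [0, [0, 0, 80], [0, 0, 0]], [0, [0, 0, 80], [0, 0, 0]]]}}

```text
time_s: 23.2
tcp_pos: [0.4154, -0.1109, 0.0598]
eef_rot: [-180.0, -0.1, -178.1]
contact_force: [-1.2, 1.5, -2.8]
gripper_width: 0.0508
gripper_force: 45.0
```

>>> {"name": "carry_out", "arguments": {"deltas": [[0, [0, 0, 8], [0, 0, 0]], [0, [0, 0, 13], [0, 0, 0]], [0, [0, 0, 15], [0, 0, 0]], [0, [0, 0, 15], [0, 0, 0]]]}}

```text
time_s: 23.6
tcp_pos: [0.4159, -0.1103, 0.0461]
eef_rot: [-180.0, 0.0, -178.0]
contact_force: [-2.6, 0.2, 4.1]
gripper_width: 0.0506
gripper_force: 45.0
```

>>> {"name": "carry_out", "arguments": {"deltas": [[0.8, [0, 0, 0], [0, 0, 0]], [0.8, [0, 0, 0], [0, 0, 0]], [0.8, [0, 0, 0], [0, 0, 0]], [0.8, [0, 0, 0], [0, 0, 0]], [0.8, [0, 0, -20], [0, 0, 0]], [0.8, [0, 0, -50], [0, 0, 0]], [0.8, [0, 0, -100], [0, 0, 0]], [0.8, [0, 0, -100], [0, 0, 0]], [0.8, [0, 0, -100], [0, 0, 0]]]}}

```text
time_s: 24.5
tcp_pos: [0.4166, -0.11, 0.1467]
eef_rot: [180.0, 0.2, -178.0]
contact_force: [0.3, -0.1, -0.4]
gripper_width: 0.0702
gripper_force: 0.0
```

```bash
python3 g.py 416 -110.3 145 -178 416 -350 200 -178 250 -620 200 -178
```

```text
[8.4, -239.6, -55.0] rz -0.0
[183.7, -503.6, -55.0] rz -0.0
```

Clear the arm out of view.

>>> {"name": "carry_out", "arguments": {"deltas": [[0.8, [0, -50, -55], [0, 0, 0]], [0.8, [8, -240, -55], [0, 0, 0]], [0.8, [8, -240, -55], [0, 0, 0]], [0.8, [8, -240, -55], [0, 0, 0]], [0.8, [8, -240, -55], [0, 0, 0]], [0.8, [184, -504, -55], [0, 0, 0]], [0.8, [184, -504, -55], [0, 0, 0]], [0.8, [184, -504, -55], [0, 0, 0]], [0.8, [184, -504, -55], [0, 0, 0]], [0.8, [184, -504, -55], [0, 0, 0]], [0.8, [184, -504, -55], [0, 0, 0]], [0.8, [184, -504, -55], [0, 0, 0]]]}}

```text
time_s: 25.7
tcp_pos: [0.2465, -0.6225, 0.1977]
eef_rot: [179.8, -0.1, -178.2]
contact_force: [-0.2, 0.2, 0.4]
gripper_width: 0.07
gripper_force: 0.0
```

```bash
python3 - <<'E'
from h import *
p,d=r.capture('top')
cv2.imwrite('pics/f.png',cv2.resize(p[130:285,170:490,::-1],None,fx=2.5,fy=2.5,interpolation=cv2.INTER_CUBIC))
P=cloud('top',d); v,u=np.mgrid[:400,:640]
H=((u>310)&(u<365)&(v>157)&(v<268)&(P[...,2]>.064)&(P[...,2]<.12)&(d>0))
k,l=cv2.connectedComponents(H.astype(np.uint8))
for i in range(1,k):
    Y=P[l==i]
    if len(Y)>15: print(len(Y),np.round((Y.min(0)+Y.max(0))/2,4),np.round(np.ptp(Y,0),3),'top z',np.percentile(Y[:,2],[90,98]).round(4))
s=r.get_state();print(s['time_s'],s['tcp_pos'])
E
```

```text
141 [ 0.5908 -0.1035  0.079 ] [0.028 0.027 0.029] top z [0.0894 0.0908]
224 [ 0.5316 -0.1048  0.0798] [0.036 0.034 0.026] top z [0.0886 0.0906]
322 [ 0.4738 -0.1069  0.0802] [0.043 0.043 0.029] top z [0.0886 0.0909]
449 [ 0.4166 -0.1101  0.0797] [0.052 0.049 0.028] top z [0.0884 0.0905]
25.75 [ 0.24539867 -0.6239525   0.19732523]
```

View pics/f.png

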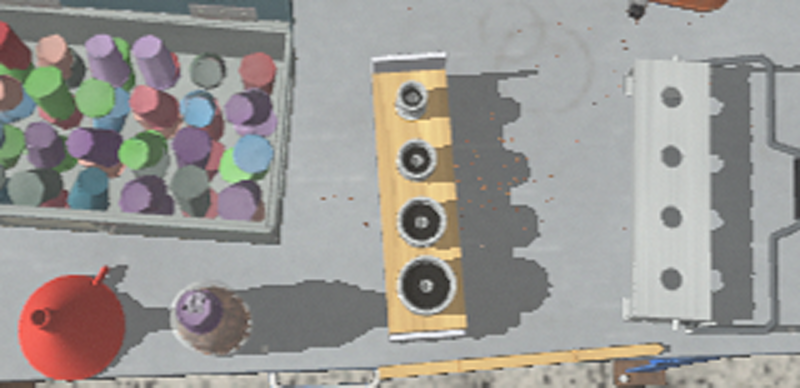

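The final picture shows all four heads seated and upright in size order, with the smallest at the end plate (410,97) and the largest at (427,285). The carrier is empty, the keeper is back, and the funnel and bottle have not moved.

```bash
python3 -c "
from plant import r
print(r.close_job())"
```

```text
the job is handed in; nothing more can be done
None
```

The job is handed in at about 26 s: the keeper is swung back, and the four heads are seated upright in the rack, smallest at the end plate and largest farthest from it, with the funnel and bottle left where they stood.

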